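Check that a solenoid plunger moves freely

TASK

Three solenoids stand on the test plate; check that the plunger of the one with the wide flat disc moves freely. With the fingertips, press the disc gently down to about half of its 16 mm stroke without driving it to the bottom, keep it there for about a second, then let it spring all the way back up and withdraw. Only press it, never pull the plunger up, and leave the ball-ended and fork-ended solenoids and the loose things on the bench untouched.

Things in the scene. Friction and masses are not known exactly. Their poses are not given: they have to be found in the camera images.
- test_plate: aluminium test plate, 80 x 290 x 12 mm, fixed on the bench; carries the three solenoids in a row along its long (y) axis, 85 mm apart centre to centre, in any order. Origin: centre of its underside; x across the plate, y along it, z up
- disc_solenoid: the solenoid with the plunger that ends in a wide flat round disc, 30 mm across, 8 mm thick: open-frame solenoid, foot 44 x 64 mm, steel frame 36 x 48 mm and 62 mm high round a copper winding, brass bush on top to 68 mm, plunger rising upright out of its middle; fixed, cannot be knocked over. Origin: centre of its underside, on the plate; z up
- disc_top (a point): point on the plunger axis at the highest level of the disc, the centre of its flat upper face; 100 mm above the solenoid's underside and 112 mm above the bench when at rest; sinks with the plunger
- disc_plunger (a joint): travel of this plunger in m: 0 at rest, positive pressed down, 0.016 fully down on its bottom stop. Its return spring pushes up with 0.35 N per mm of travel, no preload (about 2.8 N half way, 5.6 N at the bottom, friction 0.1 N). A pull can lift it up to 6 mm above rest (negative values)
- ball_solenoid: the solenoid with the plunger that ends in a 20 mm ball: open-frame solenoid, foot 44 x 64 mm, steel frame 36 x 48 mm and 62 mm high round a copper winding, brass bush on top to 68 mm, plunger rising upright out of its middle; fixed, cannot be knocked over. Origin: centre of its underside, on the plate; z up
- ball_top (a point): point on the plunger axis at the highest level of the ball; 100 mm above the solenoid's underside and 112 mm above the bench when at rest; sinks with the plunger
- ball_plunger (a joint): travel of this plunger in m: 0 at rest, positive pressed down, 0.016 fully down on its bottom stop; sprung as softly as the other plungers
- fork_solenoid: the solenoid with the plunger that ends in a small fork, 16 x 18 mm, with an 8 mm slot open at the top: open-frame solenoid, foot 44 x 64 mm, steel frame 36 x 48 mm and 62 mm high round a copper winding, brass bush on top to 68 mm, plunger rising upright out of its middle; fixed, cannot be knocked over. Origin: centre of its underside, on the plate; z up
- fork_top (a point): point on the plunger axis at the highest level of the fork (between its prongs); 100 mm above the solenoid's underside and 112 mm above the bench when at rest; sinks with the plunger
- fork_plunger (a joint): travel of this plunger in m: 0 at rest, positive pressed down, 0.016 fully down on its bottom stop; sprung as softly as the other plungers
- coil: loose wound coil with copper-orange wire on a white bobbin, 47 x 46 x 57 mm, standing on the bench on the robot's side of the plate; origin at the centre of its underside
- tape: loose roll of yellow tape lying flat, 64 mm across, 18 mm high, on the robot's side of the plate; origin at the centre of its underside
- pen: loose marker pen, 15 x 128 x 17 mm, lying on the bench beyond the plate, roughly along it; origin at its middle on the underside

How it is judged:
By the outcome, as a careful person would: the job done as asked, in the order asked, and still so for the second after the job is handed in, with the robot touching nothing.
It also fails if it takes over 32 s, if anything falls off the work surface, if the arm or the gripper's body presses on something with over 40 N, if the wrist force passes 120 N, or if a joint passes its speed limit or range.

ROBOT

A 6-joint arm with a two-finger parallel gripper is mounted at the origin on a cart in front of the work surface, level with it; the furniture and walls round the work are solid. World frame = base frame: x ahead of the robot, y to its left, z up, the work surface at z = 0. Lengths are in m, angles in rad, forces in N, time in s.
With the tool pointing down it reaches from about 0.275 to 0.975 m from the base axis. Payload 8.4 kg.
Tool frame: the origin (TCP) lies midway between the tips of the shut fingers; the grasp point (between the pads) lies 19 mm behind it; z points along the fingers, y is the direction in which the jaws open and shut (so a half turn about z gives the same grasp; the last joint's range is limited). The gripper opens to 92 mm and grips with 3 to 60 N. Pads are 20 mm wide; open, the fingers measure 128 mm over their backs; the gripper's body (75 mm by 189 mm) begins 69 mm behind the grasp point.
Start: joints at [-1.338, 0.353, 1.633, -0, 1.155, -0.002], TCP at [0.145, -0.608, 0.18] pointing down, gripper open.
Joint ranges: [-2.63, 2.63], [-0.92, 2.1], [0.06, 2.66], [-1.3, 4.44], [0, 2.69], [-3.02, 3.02]. Speed limits (rad/s): [2.22, 2.22, 2.79, 3.14, 3.14, 3.14].

INTERFACE

Orientations are given as a rotation vector (axis times angle).
In Python, from station import bot gives the robot as it stands.
- The arm moves only by the tool apply_moves, never from a script. Its argument "motion" is a list of rows, each an object with "twist": the turn, a rotation vector about the tool's x, y, z in degrees, a list of three; "translation": the shift along the tool's x, y, z in mm, a list of three; "hand": the closure, from 0 (fully open) to 1 (shut). In form: [{"twist": [ax, ay, az], "translation": [dx, dy, dz], "hand": hand}, ...]. A call has 1 to 12 rows; each row is the pose to reach, as a shift and turn from the pose commanded when the call began, along the tool's axes at that moment; what a row does not reach only later rows make up. A row lasts 1/10 s, in which the tool goes at most 50 mm and 8.59 degrees, less where a joint would pass 70% of its speed; a pose out of reach is approached as far as the arm can. A call with a gripper value outside its range is refused whole. The fingers move at their own pace and stop on an object; the grip force is fixed at half the most. Time passes only in rows, so rows that repeat a pose let the fingers close. It gives the time, the measured TCP pose, the force and the opening at its end, in the units of the state.
- bot.get_state(): the state, without advancing time (a new reading comes with each control period).
- bot.read_camera(name): name is "side" or "top"; returns a dict with "image" (480x640x3 uint8, blue, green, red), "mtx" (3x3 intrinsics, pixels), "origin" and "attitude" of the camera in the world. Camera axes: x right, y down, z forward; pixel columns grow to the right and rows downward; lengths in m; the calibration is good to about 2 mm. A picture is of the moment at which its call begins. There is no depth.
- bot.finish_job(): hands the job in, once; it reports no verdict.
The state is a dict: "time_s": time; "joints": joint angles; "qvel": joint speeds; "joint_efforts": joint torques, N m; "tool_pos": TCP position; "tcp_rot": TCP orientation; "contact_force": force on the tool from outside, world axes, zero at the start; "moment": the same for the moment, N m; "opening": opening from 0.0 (shut) to 1.0 (fully open).
Only numpy, scipy, OpenCV 4.12 (cv2) and the standard library are available. Lean on these libraries where they do the work, as an engineer would, in place of code of your own. Each camera call takes 0.05 s, during which the arm holds its last target.

## Working session

There is one attempt and no reset: what is moved stays moved. The work goes in short steps, Python scripts to look and compute and a tool call to move; the robot and the scene stay as the last step left them, time stands still between calls to the robot, and variables do not carry over. Pictures are saved under pics/ and viewed, and the job is handed in when it is done.

Besides the shell and the picture viewer there is one more tool, called after "Call:" as name(argument=value, ...), one argument or row to a line, values as JSON. apply_moves: Moves the arm, as the interface text tells. Its arguments: {"type":"object","properties":{"motion":{"type":"array"}},"required":["motion"]}

```bash
mkdir -p pics
python3 - <<'E'
from station import bot
import cv2,pickle
d={}
for n in("side","top"):
    r=bot.read_camera(n); d[n]=r; cv2.imwrite(f"pics/{n}0.png",r["image"]); print(n,r["mtx"],r["origin"],r["attitude"])
pickle.dump(d,open("cam0.pkl","wb"))
print(bot.get_state())
E
```

```text
side [[517.39342487   0.         314.70065034]
 [  0.         517.39342487 232.96910581]
 [  0.           0.           1.        ]] [ 0.37197991 -0.73775817  0.42802553] [-1.98291323  0.19989842 -0.11188836]
top [[528.71992088   0.         317.85305996]
 [  0.         528.71992088 236.9610047 ]
 [  0.           0.           1.        ]] [0.42855786 0.02185328 0.93787692] [-2.13250391  2.1915695  -0.14827892]
{'time_s': 0.1, 'joints': array([-1.33839957e+00,  3.53565143e-01,  1.63401090e+00,  4.71183684e-06,
        1.15517179e+00, -2.38386863e-03]), 'qvel': array([-1.42926921e-03, -1.59114739e-03, -1.82766133e-03, -1.27123101e-03,
        1.87368887e-05, -1.99913494e-04]), 'joint_efforts': array([ 8.91463751e-04, -5.94904661e+01, -3.34933519e+01,  7.00628059e-02,
        1.85307849e-02, -4.13580926e-05]), 'tool_pos': array([ 0.14530216, -0.60741619,  0.17986827]), 'tcp_rot': array([-3.11883137e+00, -3.67808677e-01,  2.01426591e-04]), 'contact_force': array([-0.01313233,  0.00840181,  0.24544129]), 'moment': array([-0.02672423, -0.04145855, -0.03014604]), 'opening': 1.0006543175121438}
```

View pics/side0.png

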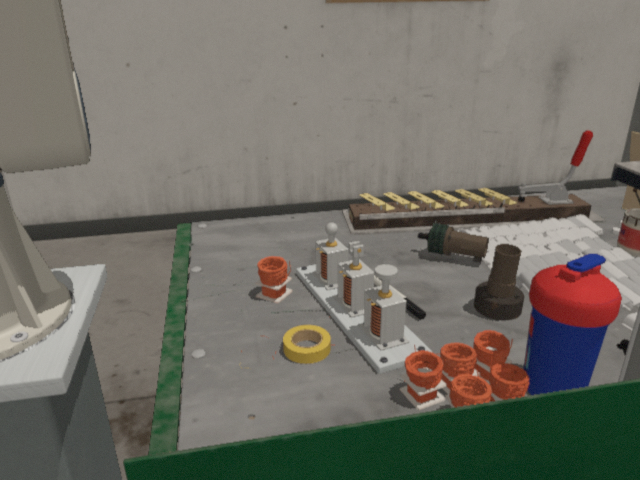

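View pics/top0.png

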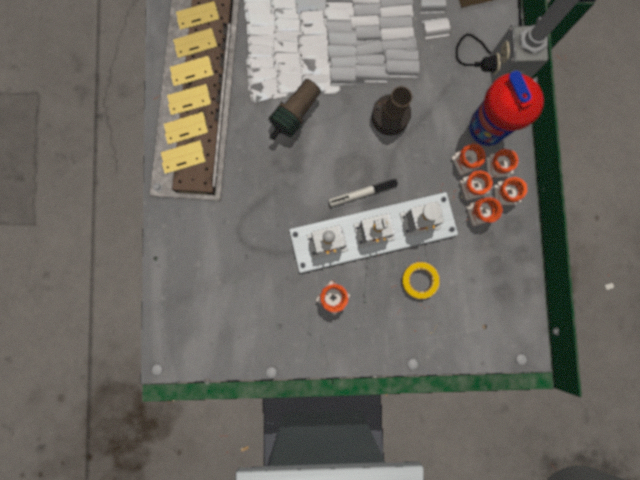

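The disc solenoid is the nearest in the side view, with its disc at about (386,270). In the top view it is the rightmost, at about (432,213). The ball is on the left and the fork in the middle. Next I'll zoom in and measure.

Run:
```python
import cv2,pickle
d=pickle.load(open("cam0.pkl","rb"))
a=d["side"]["image"][215:375,290:440]; b=d["top"]["image"][180:280,280:470]
cv2.imwrite("pics/za.png",cv2.resize(a,None,fx=3.7,fy=3.7,interpolation=cv2.INTER_CUBIC))
cv2.imwrite("pics/zb.png",cv2.resize(b,None,fx=4,fy=4,interpolation=cv2.INTER_CUBIC))
```

```text
(no output)
```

View pics/za.png

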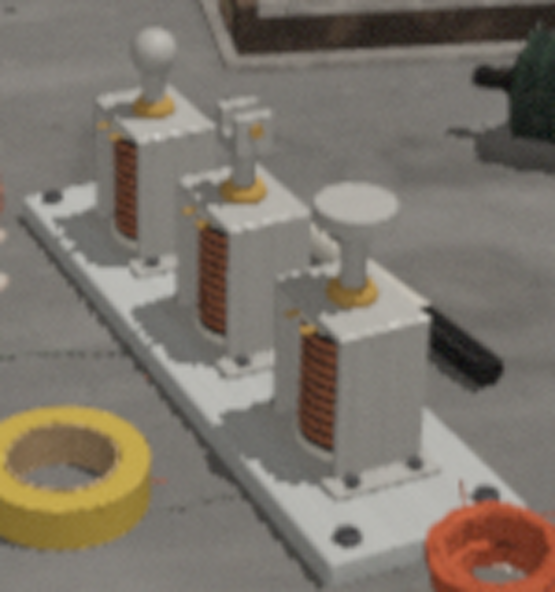

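View pics/zb.png

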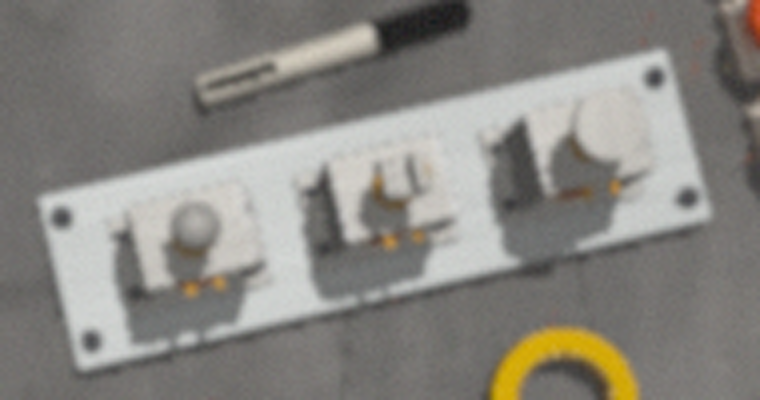

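```bash
cat > h.py <<'E'
import numpy as np,cv2
def ray(c,u,v,z):
    R=cv2.Rodrigues(np.array(c["attitude"],float))[0]
    d=R@np.linalg.inv(c["mtx"])@np.array([u,v,1.]); o=np.array(c["origin"])
    return o+d*(z-o[2])/d[2]
def proj(c,p):
    R=cv2.Rodrigues(np.array(c["attitude"],float))[0]
    q=c["mtx"]@(R.T@(np.array(p)-c["origin"])); return q[:2]/q[2]
E
python3 - <<'E'
import pickle;from h import *
d=pickle.load(open("cam0.pkl","rb"));T,S=d["top"],d["side"]
t=lambda x,y:((x+.5)/4-.5+280,(y+.5)/4-.5+180)
s=lambda x,y:((x+.5)/3.7-.5+290,(y+.5)/3.7-.5+215)
c=np.array([ray(T,*t(*p),.012) for p in [(40,198),(667,52),(710,218),(82,370)]])
m=c.mean(0);print("plate",c,m)
e=(c[1]+c[2]-c[0]-c[3])/2;print(np.linalg.norm(e),e); u=e/np.linalg.norm(e)
print("yaw deg of long axis",np.degrees(np.arctan2(u[1],u[0])))
print("pred disc",m+.085*u)
print("disc top",ray(T,*t(608,126),.112)); print("disc side",ray(S,*s(355,204),.112))
print("ball top",ray(T,*t(196,226),.102),"side",ray(S,*s(154,49),.102))
for p in [(312,204),(398,204)]: print(ray(S,*s(*p),.112))
for p in [(573,126),(647,126),(608,90),(608,163)]: print(ray(T,*t(*p),.112))
E
```

```text
plate [[ 0.56018906  0.05876439  0.012     ]
 [ 0.61865822 -0.22273413  0.012     ]
 [ 0.54338403 -0.23744272  0.012     ]
 [ 0.48373829  0.04202321  0.012     ]] [ 0.5514924  -0.08984731  0.012     ]
0.2866322746537419 [ 0.05905745 -0.28048222  0.        ]
yaw deg of long axis -78.10966696600322
pred disc [ 0.56900572 -0.17302353  0.012     ]
disc top [ 0.56884682 -0.17109952  0.112     ]
disc side [ 0.57029943 -0.17708506  0.112     ]
ball top [ 0.53447939 -0.00670403  0.102     ] side [ 0.53692959 -0.00771276  0.102     ]
[ 0.55573656 -0.17388559  0.112     ]
[ 0.584845   -0.18028074  0.112     ]
[ 0.56921122 -0.15718298  0.112     ]
[ 0.56844063 -0.18661208  0.112     ]
[ 0.58335377 -0.17189674  0.112     ]
[ 0.55400215 -0.17028374  0.112     ]
```

Run:
```python
import pickle;from h import *
from station import bot
from scipy.spatial.transform import Rotation as Ro
s=bot.get_state();R=Ro.from_rotvec(s["tcp_rot"]).as_matrix()
print(R.round(4)); print("delta tool mm",R.T@(np.array([.5695,-.173,.18])-s["tool_pos"])*1000)
d=pickle.load(open("cam0.pkl","rb"));T,S=d["top"],d["side"]
print("bottle top view",ray(T,515,100,.2),"base",ray(S,560,388,0.05))
for u,v in [(472,155),(487,210),(513,188)]: print("coil",ray(T,u,v,.05))
```

```text
[[ 9.726e-01  2.326e-01 -3.000e-04]
 [ 2.326e-01 -9.726e-01  1.100e-03]
 [ 0.000e+00 -1.200e-03 -1.000e+00]]
delta tool mm [ 5.13617605e+02 -3.23818074e+02  2.45960442e-01]
bottle top view [ 0.71504718 -0.28151936  0.2       ] base [ 0.70642283 -0.36022168  0.05      ]
coil [ 0.67599714 -0.26104192  0.05      ]
coil [ 0.57884346 -0.28051866  0.05      ]
coil [ 0.61598205 -0.32796102  0.05      ]
```

Call:
apply_moves(
  motion=[
    {"twist":[0,0,0],"translation":[20,-12,0],"hand":1},
    {"twist":[0,0,0],"translation":[50,-30,0],"hand":1},
    {"twist":[0,0,0],"translation":[85,-53,0],"hand":1},
    {"twist":[0,0,0],"translation":[120,-75,0],"hand":1},
    {"twist":[0,0,0],"translation":[155,-98,0],"hand":1},
    {"twist":[0,0,0],"translation":[190,-120,0],"hand":1},
    {"twist":[0,0,0],"translation":[225,-142,0],"hand":1},
    {"twist":[0,0,0],"translation":[260,-164,0],"hand":1},
    {"twist":[0,0,0],"translation":[295,-186,0],"hand":1},
    {"twist":[0,0,0],"translation":[330,-208,0],"hand":1},
    {"twist":[0,0,0],"translation":[360,-227,0],"hand":1},
    {"twist":[0,0,0],"translation":[380,-240,0],"hand":1},
  ],
)

```text
time_s: 1.3
tool_pos: [0.4604, -0.2841, 0.1803]
tcp_rot: [-3.119, -0.37, 0.0]
contact_force: [-0.1, -0.2, 0.1]
opening: 0.006
```

Call:
apply_moves(
  motion=[
    {"twist":[0,0,0],"translation":[20,-12,0],"hand":1},
    {"twist":[0,0,0],"translation":[50,-31,0],"hand":1},
    {"twist":[0,0,0],"translation":[80,-50,0],"hand":1},
    {"twist":[0,0,0],"translation":[110,-69,0],"hand":1},
    {"twist":[0,0,0],"translation":[127,-80,0],"hand":1},
    {"twist":[0,0,0],"translation":[134,-84,0],"hand":1},
    {"twist":[0,0,0],"translation":[134,-84,10],"hand":1},
    {"twist":[0,0,0],"translation":[134,-84,25],"hand":1},
    {"twist":[0,0,0],"translation":[134,-84,37],"hand":1},
    {"twist":[0,0,0],"translation":[134,-84,45],"hand":1},
    {"twist":[0,0,0],"translation":[134,-84,48],"hand":1},
    {"twist":[0,0,0],"translation":[134,-84,48],"hand":1},
  ],
)

```text
time_s: 2.5
tool_pos: [0.5694, -0.1734, 0.1318]
tcp_rot: [-3.12, -0.367, 0.002]
contact_force: [0.1, 0.5, 0.1]
opening: 0.004
```

Run:
```python
from station import bot
import cv2,pickle
from h import *
d={}
for n in("side","top"):
    r=bot.read_camera(n); d[n]=r
s=bot.get_state();print(s["time_s"],s["tool_pos"],s["contact_force"],s["joints"])
for n in d: print(n,proj(d[n],s["tool_pos"]),proj(d[n],[.5695,-.173,.112]))
a=d["side"]["image"][150:375,270:450]; cv2.imwrite("pics/s1.png",cv2.resize(a,None,fx=2.6,fy=2.6,interpolation=cv2.INTER_CUBIC))
a=d["top"]["image"][150:290,270:470]; cv2.imwrite("pics/t1.png",cv2.resize(a,None,fx=3,fy=3,interpolation=cv2.INTER_CUBIC))
```

```text
2.6 [ 0.5701276  -0.1734387   0.13278641] [ 0.69855042 -0.13194249 -0.48617181] [-2.97831654e-01  3.57021359e-01  1.74285070e+00 -7.39607369e-07
  1.04123442e+00  1.03843270e+00]
side [385.25969056 254.0693146 ] [383.99546396 268.37295278]
top [436.08449607 207.94327199] [432.79532305 210.68864024]
```

View pics/s1.png

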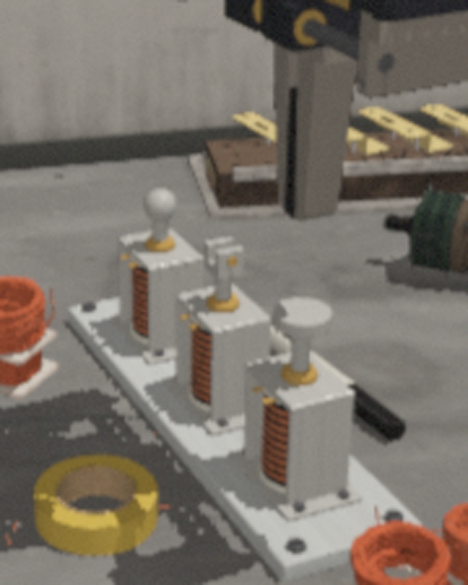

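View pics/t1.png

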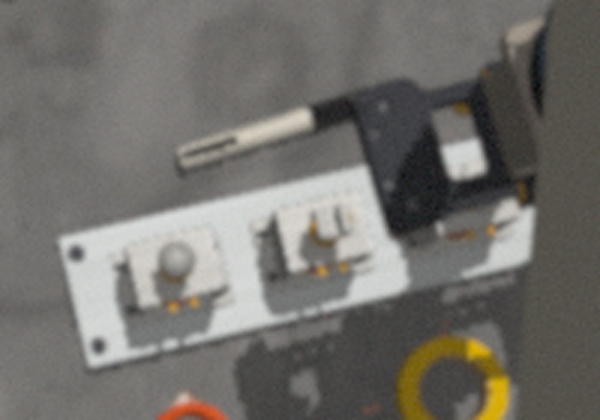

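The disc is at about (386,269) in the side view, where I expected it. The fingertips show at about (389,233), roughly 20 px above the projected TCP. I need to resolve this before going lower.

Run:
```python
from station import bot
import cv2,pickle
from h import *
from scipy.spatial.transform import Rotation as Ro
d={}
for n in("side","top"):
    r=bot.read_camera(n); d[n]=r
pickle.dump(d,open("cam1.pkl","wb"))
s=bot.get_state();print(s["time_s"],s["tool_pos"],s["contact_force"])
R=Ro.from_rotvec(s["tcp_rot"]).as_matrix()
for n in d:
    im=d[n]["image"].copy()
    for k,(z,c) in enumerate([(0,(0,0,255)),(-.019,(0,255,0)),(-.088,(255,0,0))]):
        for x,y in [(0,0),(.01,0),(-.01,0),(0,.018),(0,-.018)]:
            p=proj(d[n],s["tool_pos"]+R@np.array([x,y,z])); cv2.circle(im,tuple(int(round(v)) for v in p),1,c,-1)
    a=im[100:330,270:500]
    cv2.imwrite(f"pics/{n}2.png",cv2.resize(a,None,fx=2.6,fy=2.6,interpolation=cv2.INTER_CUBIC))
```

```text
2.7 [ 0.57031017 -0.17334739  0.1330617 ] [ 0.18771428 -0.75315305  0.18024092]
```

View pics/side2.png

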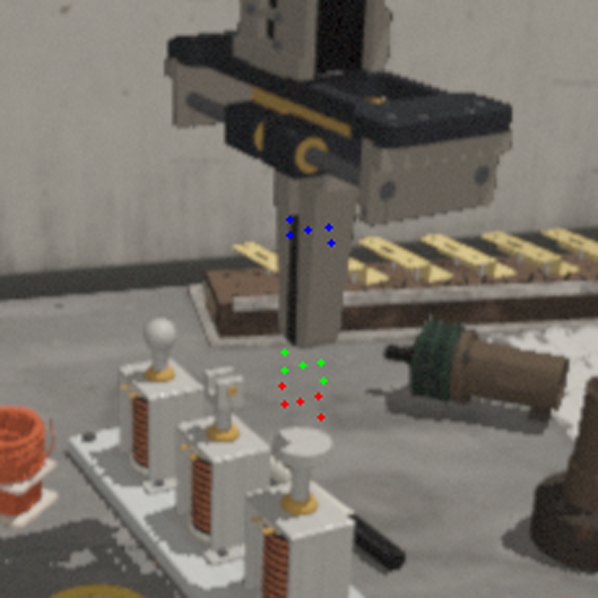

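View pics/top2.png

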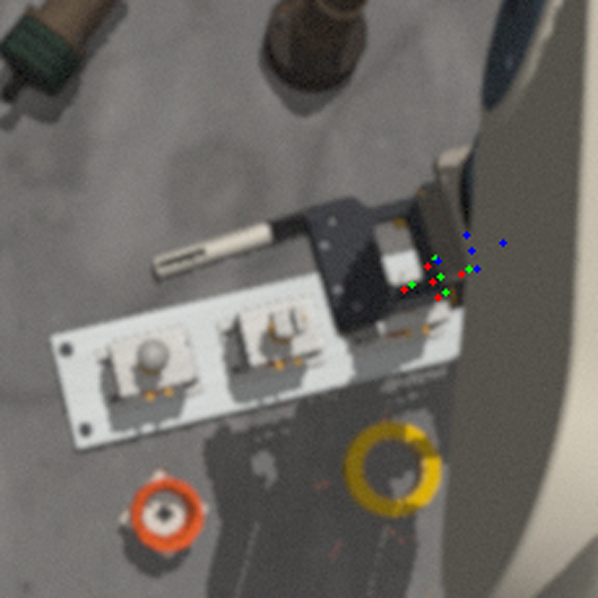

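Run:
```python
import pickle;from h import *
d=pickle.load(open("cam1.pkl","rb"));T,S=d["top"],d["side"]
z=lambda x,y:np.array([(x+.5)/2.6-.5+270,(y+.5)/2.6-.5+100])
def tri(a,b):
    P=[]
    for c in(T,S):
        R=cv2.Rodrigues(np.array(c["attitude"],float))[0]; P.append(c["mtx"]@np.c_[R.T,-R.T@np.array(c["origin"])])
    X=cv2.triangulatePoints(P[0],P[1],a.reshape(2,1),b.reshape(2,1)).ravel();X=X[:3]/X[3]
    return X,proj(T,X)-a,proj(S,X)-b
# body corner low-x/high-y, bottom/top candidates
for a,b in [((338,332),(170,40)),((338,332),(170,60))]: print(tri(z(*a),z(*b)))
# validation: ball centre, fork slot
print("ball",tri(z(153,354),z(160,331)))
for zz in (.13,.145,.16,.175): print(zz,ray(S,*z(313,345),zz))
# side face end near: line
R=np.array([[.9726,.2326,0],[.2326,-.9726,0],[0,0,-1]])
for zz in(.22,.24,.26,.3):
  p=np.array([.5703,-.1733,0])+R@np.array([-.0375,-.0945,0]);p[2]=zz;print(zz,p,(proj(T,p)-[270,100])*2.6,(proj(S,p)-[270,100])*2.6)
```

```text
(array([ 0.52101201, -0.08843055,  0.2948117 ]), array([ 0.33516897, -1.98764094]), array([-1.989989  ,  0.32949199]))
(array([ 0.52154678, -0.08986852,  0.28536843]), array([ 0.22139525, -1.33227616]), array([-1.34818623,  0.22448356]))
ball (array([ 0.53591977, -0.00673335,  0.10301145]), array([ 0.09659378, -0.69883805]), array([-0.73519489,  0.10485569]))
0.13 [ 0.60004327 -0.10411685  0.13      ]
0.145 [ 0.58856455 -0.13600881  0.145     ]
0.16 [ 0.57708584 -0.16790078  0.16      ]
0.175 [ 0.56560712 -0.19979274  0.175     ]
0.22 [ 0.5118468 -0.0901118  0.22     ] [318.7494022  363.99197606] [147.03720081 188.35751782]
0.24 [ 0.5118468 -0.0901118  0.24     ] [324.61747572 359.33489979] [146.91026186 150.43147861]
0.26 [ 0.5118468 -0.0901118  0.26     ] [330.8257946  354.40779476] [146.78024464 111.58573679]
0.3 [ 0.5118468 -0.0901118  0.3      ] [344.38882382 343.64377463] [146.51051643  30.99800353]
```

The calibration itself checks out: the ball triangulates to z=0.103, and I expected 0.102. The rendered fingertips still look about 27 mm higher than the reported TCP. I'll go down in small steps, checking the camera and the force at each one.

Call:
apply_moves(
  motion=[
    {"twist":[0,0,0],"translation":[0,0,3],"hand":1},
    {"twist":[0,0,0],"translation":[0,0,8],"hand":1},
    {"twist":[0,0,0],"translation":[0,0,12],"hand":1},
    {"twist":[0,0,0],"translation":[0,0,14],"hand":1},
    {"twist":[0,0,0],"translation":[0,0,14],"hand":1},
  ],
)

```text
time_s: 3.2
tool_pos: [0.5696, -0.173, 0.1179]
tcp_rot: [-3.12, -0.368, 0.001]
contact_force: [-0.1, 0.7, 0.3]
opening: 0.007
```

```bash
cat > look.py <<'E'
import sys,cv2
from station import bot
from h import *
F=[]
for i in range(2):
    r=bot.read_camera("side"); s=bot.get_state(); F.append(s["contact_force"]); print(round(s["time_s"],2),s["tool_pos"].round(4),s["contact_force"].round(2))
im=r["image"]; cv2.imwrite(f"pics/raw_{sys.argv[1]}.png",im)
a=im[190:340,310:460]
cv2.imwrite(f"pics/{sys.argv[1]}.png",cv2.resize(a,None,fx=3.9,fy=3.9,interpolation=cv2.INTER_CUBIC))
E
python3 look.py d1
```

```text
3.25 [ 0.5698 -0.1731  0.1182] [-0.01  0.35  1.06]
3.3 [ 0.5699 -0.1732  0.1184] [ 1.58  0.15 -0.24]
```

View pics/d1.png

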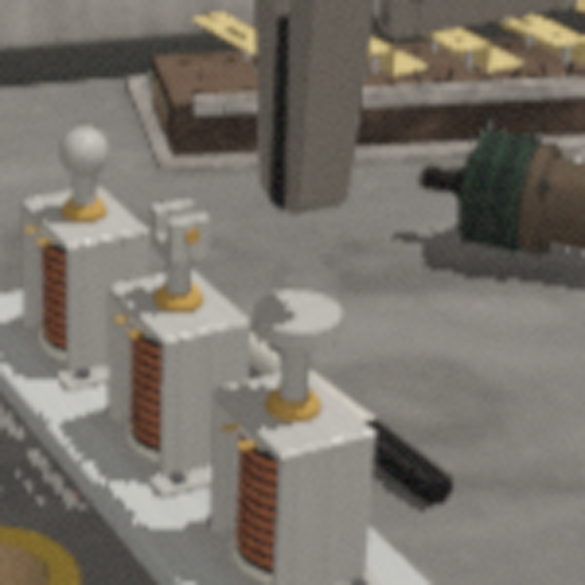

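Run:
```python
import pickle;from h import *
S=pickle.load(open("cam1.pkl","rb"))["side"]
for zz in (.118,.135,.14,.145,.15): print(zz,ray(S,388.2,240,zz))
R=np.array([[.9726,.2326,0],[.2326,-.9726,0],[0,0,-1]])
z=lambda p:((proj(S,p)-[310,190])*3.9).round()
for zz in (.118,.145): print([z(np.array([.5697,-.173,zz])+R@np.array([x,y,0])) for x,y in [(-.01,-.018),(-.01,.018),(.01,.018),(.01,-.018)]])
```

```text
0.118 [ 0.59812469 -0.10329548  0.118     ]
0.135 [ 0.58572422 -0.13808573  0.135     ]
0.14 [ 0.58207703 -0.14831816  0.14      ]
0.145 [ 0.57842983 -0.15855059  0.145     ]
0.15 [ 0.57478263 -0.16878301  0.15      ]
[array([236., 273.]), array([293., 319.]), array([346., 306.]), array([287., 261.])]
[array([239., 200.]), array([296., 244.]), array([350., 232.]), array([291., 189.])]
```

The fingertips look about 30 mm above where the state puts them, and they are over the disc. I'll keep going down in small steps and treat the camera image as the reference.

Call:
apply_moves(
  motion=[
    {"twist":[0,0,0],"translation":[0,0,2],"hand":1},
    {"twist":[0,0,0],"translation":[0,0,4],"hand":1},
    {"twist":[0,0,0],"translation":[0,0,6],"hand":1},
    {"twist":[0,0,0],"translation":[0,0,8],"hand":1},
    {"twist":[0,0,0],"translation":[0,0,9],"hand":1},
    {"twist":[0,0,0],"translation":[0,0,9],"hand":1},
  ],
)

```text
time_s: 3.9
tool_pos: [0.5698, -0.1731, 0.1093]
tcp_rot: [-3.12, -0.368, 0.001]
contact_force: [0.2, 0.0, -0.0]
opening: 0.006
```

```bash
python3 look.py d2
```

```text
3.95 [ 0.5699 -0.1732  0.1094] [-0.4  -0.38 -0.12]
4.0 [ 0.57   -0.1731  0.1095] [-0.9  -0.2   1.12]
```

View pics/d2.png

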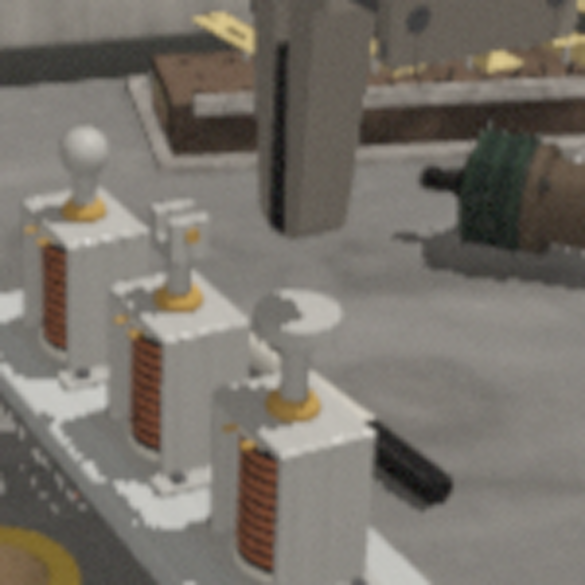

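Call:
apply_moves(
  motion=[
    {"twist":[0,0,0],"translation":[0,0,2],"hand":1},
    {"twist":[0,0,0],"translation":[0,0,5],"hand":1},
    {"twist":[0,0,0],"translation":[0,0,8],"hand":1},
    {"twist":[0,0,0],"translation":[0,0,11],"hand":1},
    {"twist":[0,0,0],"translation":[0,0,13],"hand":1},
    {"twist":[0,0,0],"translation":[0,0,14],"hand":1},
    {"twist":[0,0,0],"translation":[0,0,14],"hand":1},
  ],
)

```text
time_s: 4.7
tool_pos: [0.5698, -0.1731, 0.0953]
tcp_rot: [-3.12, -0.368, 0.0]
contact_force: [-0.1, 0.1, 0.2]
opening: -0.0
```

```bash
python3 look.py d3
```

```text
4.75 [ 0.5699 -0.1732  0.0954] [ 0.03 -0.38  0.65]
4.8 [ 0.57   -0.1732  0.0956] [ 0.13 -0.04  0.4 ]
```

View pics/d3.png

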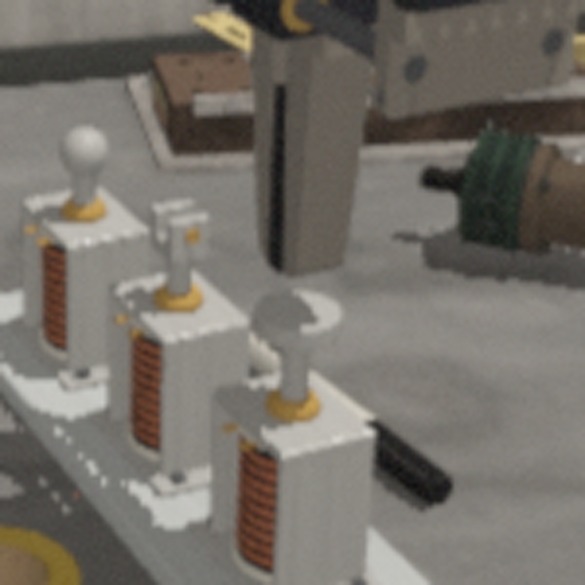

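Run:
```python
from station import bot
import cv2
from h import *
r=bot.read_camera("top");s=bot.get_state();print(s["time_s"],s["tool_pos"])
im=r["image"].copy()
for z,c in((.112,(0,0,255)),):
    p=proj(r,[.5695,-.173,z]); cv2.circle(im,tuple(int(round(v)) for v in p),1,c,-1)
cv2.imwrite("pics/t3.png",cv2.resize(im[140:280,320:500],None,fx=4,fy=4,interpolation=cv2.INTER_CUBIC))
```

```text
4.85 [ 0.57004726 -0.17320464  0.0956177 ]
```

View pics/t3.png

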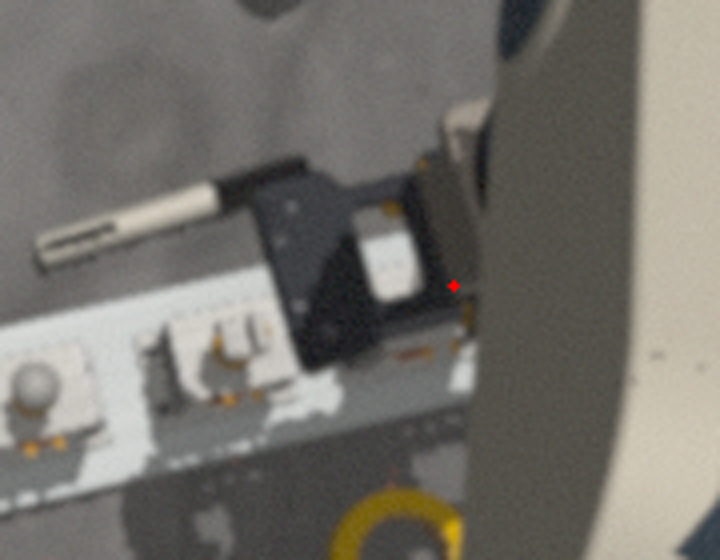

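View pics/raw_d3.png

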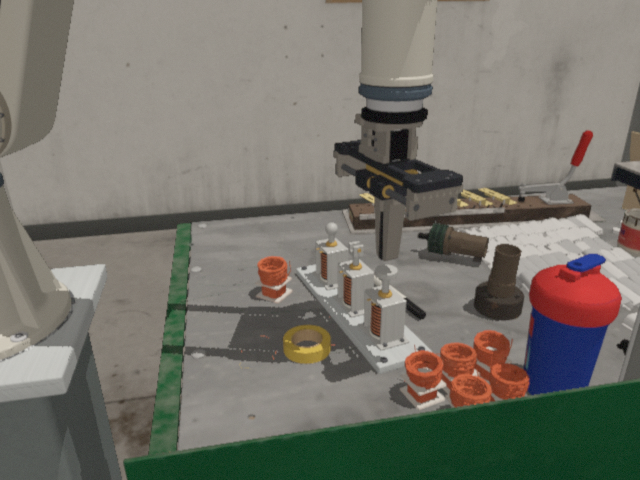

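Run:
```python
import pickle;from h import *
d=pickle.load(open("cam1.pkl","rb"));S,T=d["side"],d["top"]
for zz in (.12,.125,.13,.135): print(zz,ray(S,388.2,256.2,zz))
z=lambda x,y:(x/4+320,y/4+140)
# left end of body in top view, assumed heights, compare to TCP + 94.5 mm along -tool y
for h in(.24,.26,.28):
    a=ray(T,*z(252,182),h);b=ray(T,*z(306,368),h);m=(a+b)/2
    print(h,np.linalg.norm(a-b),m,"centre",m+.0945*np.array([.2326,-.9726,0]))
```

```text
0.12 [ 0.58051105 -0.15586463  0.12      ]
0.125 [ 0.57712608 -0.16531017  0.125     ]
0.13 [ 0.57374112 -0.17475571  0.13      ]
0.135 [ 0.57035615 -0.18420125  0.135     ]
0.24 0.06551924468798981 [ 0.55197831 -0.08505562  0.24      ] centre [ 0.57395901 -0.17696632  0.24      ]
0.26 0.06364157134033224 [ 0.54844128 -0.08199178  0.26      ] centre [ 0.57042198 -0.17390248  0.26      ]
0.28 0.061763897992674774 [ 0.54490425 -0.07892795  0.28      ] centre [ 0.56688495 -0.17083865  0.28      ]
```

Both views put the gripper's xy at (0.57,-0.174), directly above the disc. Only z differs: the tips are at about 0.129 while the state says 0.0955. I'll carry on down.

Call:
apply_moves(
  motion=[
    {"twist":[0,0,0],"translation":[0,0,2],"hand":1},
    {"twist":[0,0,0],"translation":[0,0,4],"hand":1},
    {"twist":[0,0,0],"translation":[0,0,7],"hand":1},
    {"twist":[0,0,0],"translation":[0,0,9],"hand":1},
    {"twist":[0,0,0],"translation":[0,0,11],"hand":1},
    {"twist":[0,0,0],"translation":[0,0,12],"hand":1},
    {"twist":[0,0,0],"translation":[0,0,12],"hand":1},
  ],
)

```text
time_s: 5.55
tool_pos: [0.5698, -0.1731, 0.0833]
tcp_rot: [-3.12, -0.368, 0.0]
contact_force: [0.7, 0.8, 0.3]
opening: 0.005
```

```bash
python3 look.py d4
```

```text
5.6 [ 0.5699 -0.1732  0.0834] [ 0.61  0.51 -0.34]
5.65 [ 0.5699 -0.1732  0.0835] [-0.5  -0.43  0.11]
```

View pics/d4.png

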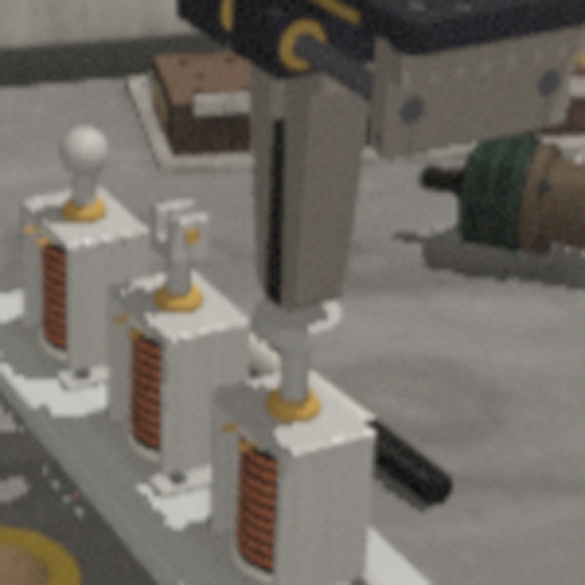

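Call:
apply_moves(
  motion=[
    {"twist":[0,0,0],"translation":[0,0,1],"hand":1},
    {"twist":[0,0,0],"translation":[0,0,2],"hand":1},
    {"twist":[0,0,0],"translation":[0,0,3],"hand":1},
    {"twist":[0,0,0],"translation":[0,0,4],"hand":1},
    {"twist":[0,0,0],"translation":[0,0,4],"hand":1},
  ],
)

```text
time_s: 6.15
tool_pos: [0.5698, -0.1731, 0.0793]
tcp_rot: [-3.12, -0.368, 0.0]
contact_force: [-0.4, 0.0, 0.3]
opening: 0.001
```

```bash
cat > look2.py <<'E'
import sys,cv2
from station import bot
from h import *
F=[];Z=[]
n=int(sys.argv[2])
for i in range(n):
    r=bot.read_camera("side"); s=bot.get_state(); F.append(s["contact_force"]); Z.append(s["tool_pos"][2])
print(s["time_s"],"F",np.mean(F,0).round(2),"sd",np.std(F,0).round(2),"z",np.round([Z[0],Z[-1]],4),s["tool_pos"])
im=r["image"]; cv2.imwrite(f"pics/raw_{sys.argv[1]}.png",im)
b=cv2.imread("pics/raw_d1.png")
k=[cv2.resize(i[250:310,360:410],None,fx=8,fy=8,interpolation=cv2.INTER_CUBIC) for i in (b,im)]
cv2.imwrite(f"pics/{sys.argv[1]}.png",np.hstack(k))
E
python3 look2.py d5 6
```

```text
6.45 F [-0.3   0.14  0.26] sd [0.29 0.41 0.22] z [0.0794 0.0795] [ 0.5699737  -0.17319006  0.0795255 ]
```

View pics/d5.png

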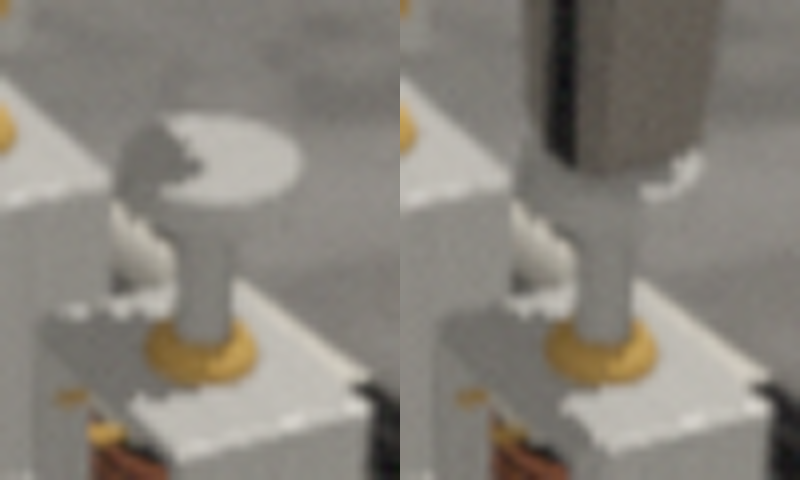

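Call:
apply_moves(
  motion=[
    {"twist":[0,0,0],"translation":[0,0,1],"hand":1},
    {"twist":[0,0,0],"translation":[0,0,2],"hand":1},
    {"twist":[0,0,0],"translation":[0,0,2],"hand":1},
  ],
)

```text
time_s: 6.75
tool_pos: [0.5699, -0.1732, 0.0774]
tcp_rot: [-3.12, -0.368, 0.0]
contact_force: [0.3, -0.1, -0.2]
opening: 0.005
```

```bash
python3 look2.py d6 6
```

```text
7.05 F [ 0.16 -0.14  0.21] sd [0.14 0.52 0.27] z [0.0774 0.0775] [ 0.56992773 -0.17315612  0.07750809]
```

View pics/d6.png

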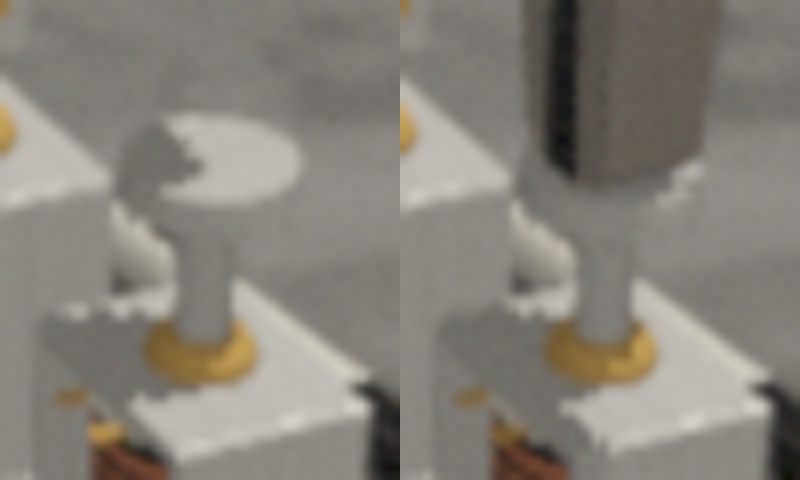

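Call:
apply_moves(
  motion=[
    {"twist":[0,0,0],"translation":[0,0,1],"hand":1},
    {"twist":[0,0,0],"translation":[0,0,2],"hand":1},
    {"twist":[0,0,0],"translation":[0,0,2],"hand":1},
  ],
)

```text
time_s: 7.35
tool_pos: [0.5699, -0.1732, 0.0754]
tcp_rot: [3.12, 0.368, 0.0]
contact_force: [-0.1, -0.7, 1.6]
opening: 0.008
```

```bash
python3 look2.py d7 6
```

```text
7.65 F [ 0.37 -0.1   0.81] sd [0.58 0.71 0.69] z [0.0755 0.0755] [ 0.56995657 -0.17316825  0.07553548]
```

View pics/d7.png

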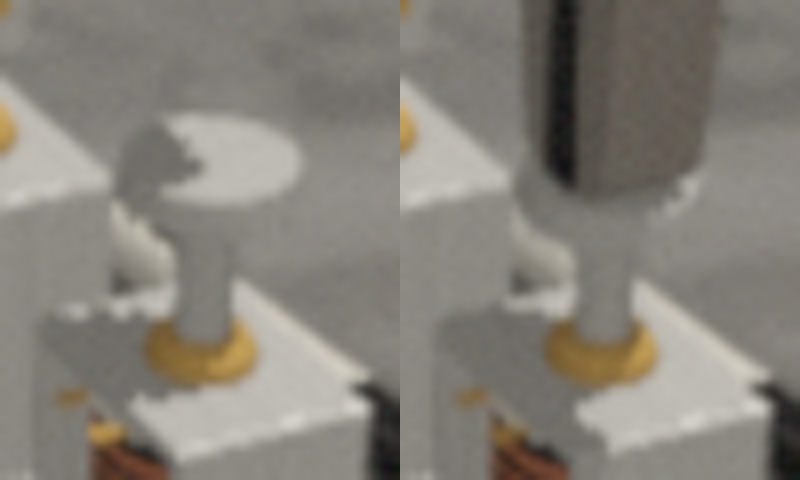

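The force is rising (about 0.55 N) and the disc is starting to sink, so contact is near a reported z of 0.077. I'll refine that with one more small step.

Call:
apply_moves(
  motion=[
    {"twist":[0,0,0],"translation":[0,0,1],"hand":1},
    {"twist":[0,0,0],"translation":[0,0,2],"hand":1},
    {"twist":[0,0,0],"translation":[0,0,2],"hand":1},
  ],
)

```text
time_s: 7.95
tool_pos: [0.5699, -0.1732, 0.0734]
tcp_rot: [3.12, 0.368, 0.0]
contact_force: [0.9, 0.4, 1.7]
opening: 0.008
```

```bash
python3 look2.py d8 12
```

```text
8.55 F [0.09 0.06 1.56] sd [0.39 0.44 0.64] z [0.0735 0.0735] [ 0.56995574 -0.17316338  0.07353109]
```

View pics/d8.png

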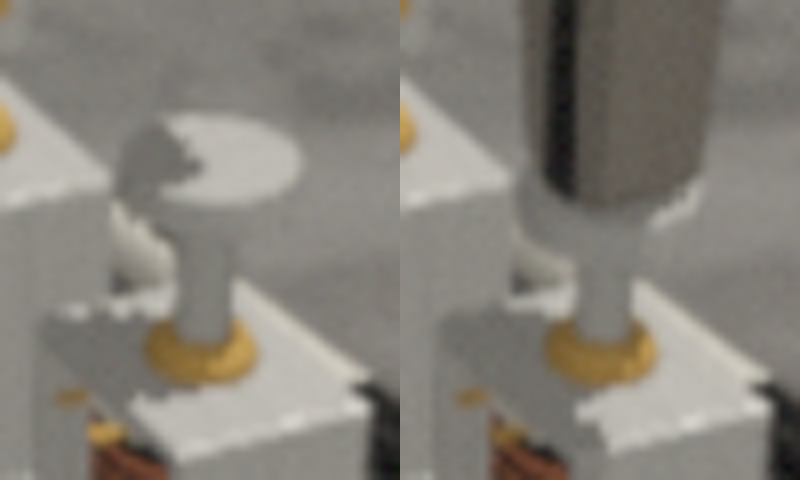

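Force (1.3 N net) and image (about 4 mm) agree that contact was at a reported z of about 0.077. Half stroke is then about 4.3 mm further down. I'll press, hold and check.

Call:
apply_moves(
  motion=[
    {"twist":[0,0,0],"translation":[0,0,1],"hand":1},
    {"twist":[0,0,0],"translation":[0,0,2.5],"hand":1},
    {"twist":[0,0,0],"translation":[0,0,3.7],"hand":1},
    {"twist":[0,0,0],"translation":[0,0,4.3],"hand":1},
    {"twist":[0,0,0],"translation":[0,0,4.3],"hand":1},
    {"twist":[0,0,0],"translation":[0,0,4.3],"hand":1},
  ],
)

```text
time_s: 9.15
tool_pos: [0.57, -0.1732, 0.0692]
tcp_rot: [3.12, 0.368, 0.0]
contact_force: [0.4, -0.7, 3.0]
opening: 0.007
```

```bash
python3 look2.py d9 12
```

```text
9.75 F [-0.09 -0.1   3.02] sd [0.57 0.46 0.44] z [0.0692 0.0692] [ 0.56994534 -0.17316848  0.06918624]
```

View pics/d9.png

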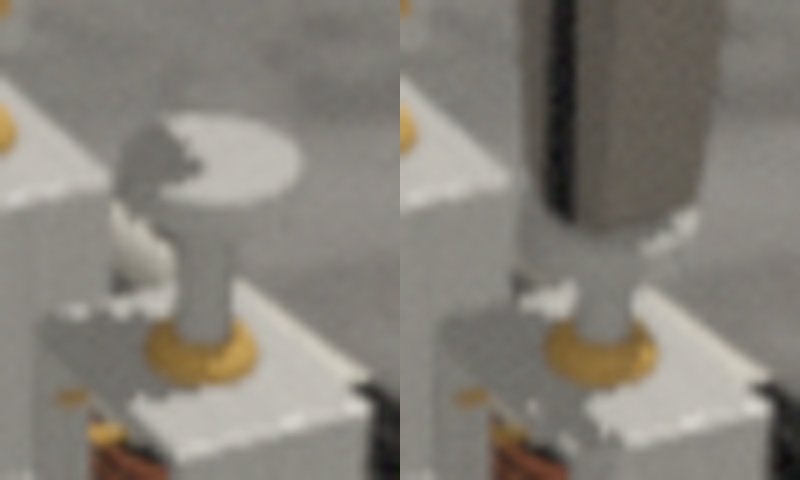

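The net force is 2.77 N, which is about 7.9 mm. It has held for about 0.9 s. I'll hold two more rows and then release.

Call:
apply_moves(
  motion=[
    {"twist":[0,0,0],"translation":[0,0,0],"hand":1},
    {"twist":[0,0,0],"translation":[0,0,0],"hand":1},
    {"twist":[0,0,0],"translation":[0,0,-3],"hand":1},
    {"twist":[0,0,0],"translation":[0,0,-6],"hand":1},
    {"twist":[0,0,0],"translation":[0,0,-9],"hand":1},
    {"twist":[0,0,0],"translation":[0,0,-14],"hand":1},
    {"twist":[0,0,0],"translation":[0,0,-24],"hand":1},
    {"twist":[0,0,0],"translation":[0,0,-40],"hand":1},
    {"twist":[0,0,0],"translation":[0,0,-60],"hand":1},
    {"twist":[0,0,0],"translation":[0,0,-80],"hand":1},
    {"twist":[0,0,0],"translation":[0,0,-95],"hand":1},
    {"twist":[0,0,0],"translation":[0,0,-105],"hand":1},
  ],
)

```text
time_s: 10.95
tool_pos: [0.5704, -0.1733, 0.1759]
tcp_rot: [3.119, 0.368, 0.002]
contact_force: [0.5, 0.1, -0.2]
opening: 0.001
```

Call:
apply_moves(
  motion=[
    {"twist":[0,0,0],"translation":[0,0,-3],"hand":1},
    {"twist":[0,0,0],"translation":[-20,12,-5],"hand":1},
    {"twist":[0,0,0],"translation":[-50,31,-5],"hand":1},
    {"twist":[0,0,0],"translation":[-85,53,-5],"hand":1},
    {"twist":[0,0,0],"translation":[-120,75,-5],"hand":1},
    {"twist":[0,0,0],"translation":[-155,98,-5],"hand":1},
    {"twist":[0,0,0],"translation":[-190,120,-5],"hand":1},
    {"twist":[0,0,0],"translation":[-220,139,-5],"hand":1},
    {"twist":[0,0,0],"translation":[-245,155,-5],"hand":1},
    {"twist":[0,0,0],"translation":[-260,164,-5],"hand":1},
    {"twist":[0,0,0],"translation":[-260,164,-5],"hand":1},
    {"twist":[0,0,0],"translation":[-260,164,-5],"hand":1},
  ],
)

```text
time_s: 12.15
tool_pos: [0.355, -0.3928, 0.1786]
tcp_rot: [-3.119, -0.366, 0.001]
contact_force: [0.7, 0.2, 0.5]
opening: 0.006
```

```bash
python3 look2.py e1 4
python3 - <<'E'
import cv2,pickle
from h import *
a=pickle.load(open("cam0.pkl","rb"))
from station import bot
t=bot.read_camera("top")["image"]; cv2.imwrite("pics/e1t.png",t)
E
```

```text
12.35 F [ 0.19 -0.4   0.34] sd [0.42 0.75 0.21] z [0.1788 0.179 ] [ 0.35580009 -0.39243377  0.17901598]
```

View pics/e1.png

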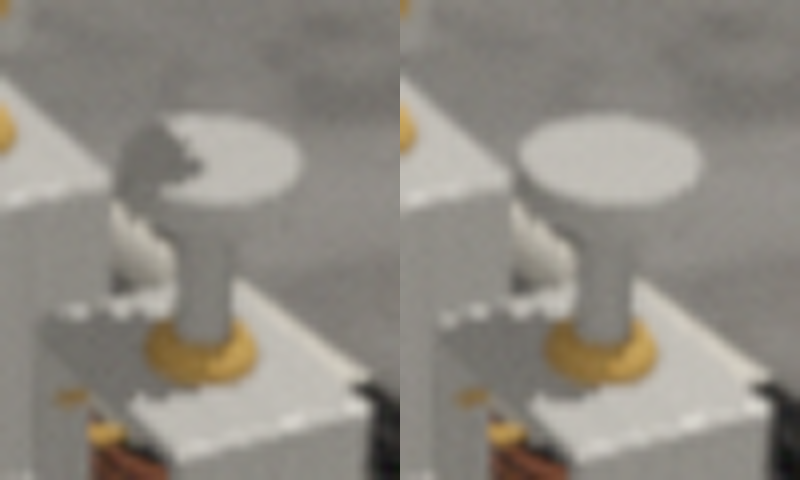

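View pics/e1t.png

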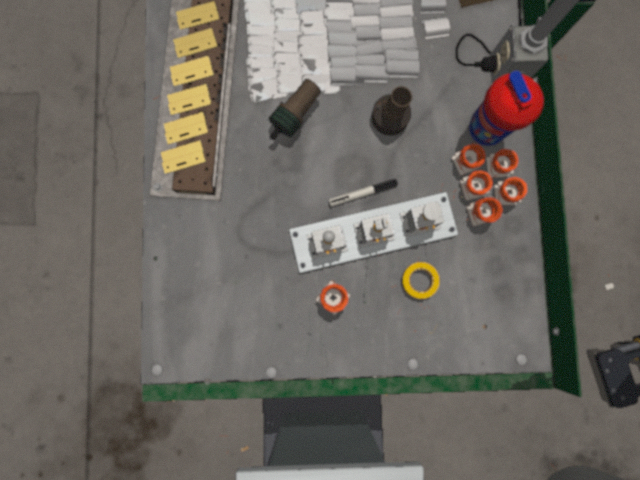

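View pics/raw_e1.png

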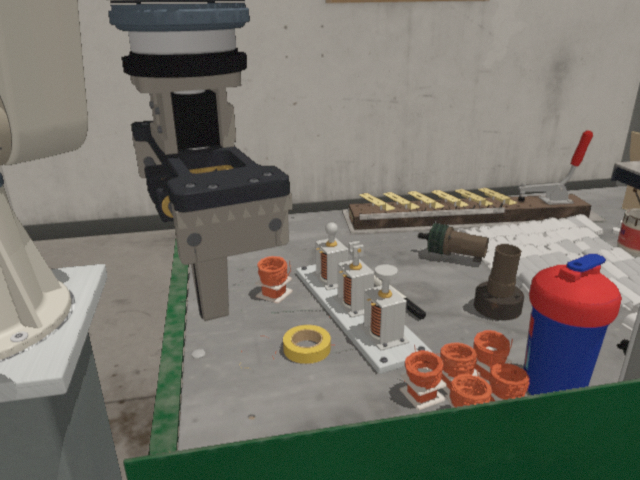

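The disc's top edge is back at its original rows (about 115–203 in the crop). The coil, tape, pen and both other plungers look unchanged, and the gripper is clear of everything. I'm handing the job in.

```bash
python3 -c "
from station import bot
print(bot.finish_job())"
```

```text
the job is handed in; nothing more can be done
None
```

The disc solenoid's plunger moves freely: I pressed it to about half its stroke, held it for about a second, and it sprang all the way back up.

- **Press:** I used the shut fingertips at the centre of the disc. There was a light touch of about 2–4 mm for roughly 1.3 s while I located the contact. I then pressed on to about 8 mm and held for roughly 1.1 s. The net force was 2.8 N, which is about 7.9 mm of travel, so it stayed well off the bottom stop.
- **Release:** I lifted straight up and withdrew. The last side view shows the disc back at its original rows.
- **Everything else:** The ball and fork plungers, coil, tape and pen look unchanged in both views. The wrist force read close to zero, and the gripper ended well clear. About 12.5 s had passed when I handed it in.

**One disagreement:** the reported TCP height did not match what I saw. The real fingertips were about 33–35 mm higher than stated, and contact came at a reported z of 0.077 instead of 0.112. Its x and y agreed with the cameras. I therefore set the depth from the measured contact, the spring force and the images, not from the reported z.

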